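# Complete a filter-holder kit from the spares under the riser

## Robot

A 6-joint arm with a two-finger parallel gripper is mounted at the origin on the work surface. World frame = base frame: x ahead of the robot, y to its left, z up, the work surface at z = 0. Lengths are in m, angles in rad, forces in N, time in s.
With the tool pointing down it reaches from about 0.375 to 0.75 m from the base axis. Payload 9 kg.
Tool frame: the origin (TCP) lies at the very end of the fingers, on their centre line; the grasp point (between the pads) lies arm.grip_point_offset behind it (arm.grip_point_offset is the distance from the TCP to the grasp point, in m); z points along the fingers, y is the direction in which the jaws open and shut (so a half turn about z gives the same grasp; the last joint's range is limited). The gripper opens to 85 mm and grips with 20 to 120 N. Pads are 22 mm wide; open, the fingers measure 114 mm over their backs; the gripper's body (76 mm by 85 mm) begins 54 mm behind the grasp point. The pads swing forward as they close: fully open they stand 13 mm farther back than shut.
Start: joints at [-1.409, 0.104, 0.097, 1.564, 0, 1.353], TCP at [0.222, -0.557, 0.231] pointing down, gripper open.
Joint ranges: [-2.99, 2.99], [-0.84, 1.86], [-1.1, 1.16], [-1.84, 2.11], [-1.51, 1.56], [-3.14, 3.14]. Speed limits (rad/s): [2.22, 2.22, 2.57, 3.14, 3.14, 3.14].

## Interface

Orientations are given as [roll, pitch, yaw] about the fixed x, y, z axes, in that order (R = Rz(yaw) Ry(pitch) Rx(roll)).
In Python, from cell import arm gives the robot as it stands. The module is installed in compiled form; this text tells all that it offers.
- The arm moves only by the tool step_arm, never from a script. Its argument "rows" is a list that holds one entry, the list of rows, each a list of 7 numbers: the shift along the world's x, y, z in m, then the turn, a rotation vector about the world's x, y, z in degrees, then the opening, from 0 (shut) to 1 (fully open). A call has 1 to 10 rows; each row shifts and turns the pose as measured when the row begins; what a row does not reach is not made up. A row lasts 1/8 s, in which the tool goes at most 62.5 mm and 10.7 degrees, less where a joint would pass 70% of its speed; a pose out of reach is approached as far as the arm can. A call with a gripper value outside its range is refused whole. The fingers move at their own pace and stop on an object; the grip force is fixed at half the most. Time passes only in rows, so rows that do not move let the fingers close. It gives the time, the measured TCP pose, the force and the opening at its end, in the units of the state.
- arm.get_obs(): the state, without advancing time (a new reading comes with each control period).
- arm.read_camera(name): name is "scene" or "top" or "wrist"; returns a dict with "image" (384x512x3 uint8, red, green, blue), "fx", "fy", "cx", "cy" (pixels), "T" (4x4, takes a point from camera to world coordinates). Camera axes: x right, y down, z forward; pixel columns grow to the right and rows downward; lengths in m; the calibration is good to about 2 mm. A picture is of the moment at which its call begins. There is no depth.
- arm.hand_in(): hands the job in, once; it reports no verdict.
Trained networks look in the newest picture that a camera, given by its name, has taken for a name from the list of things; names that differ only in an ending like _2 or _b are one class to them, and where a whole thing is asked for, a point or a joint stands for the part that bears it (a point fixed in the world has none). Each returns a list of dicts, best first, with "p" (0 to 1); they miss things now and then, are a little off and sometimes report something else, mostly with a low value. They report only what shows in the picture. A call takes as long as a camera call. They do not tell look-alikes from the thing itself.
- arm.masks_of(camera, query): "pixels" (384x512 bool, what is visible of it) and "point" ([column, row] in pixels, amid what is visible of it).
- arm.pinpoint(camera, query): "point" ([column, row] in pixels: a listed point, or the origin of a listed thing).
The state is a dict: "time": time; "joint_pos": joint angles; "joint_vel": joint speeds; "joint_torque": joint torques, N m; "tool_pos": TCP position; "tcp_rot": TCP orientation; "force": force on the tool from outside, world axes, zero at the start; "moment": the same for the moment, N m; "gripper_width": opening from 0.0 (shut) to 1.0 (fully open).
Only numpy, scipy, OpenCV 4.12 (cv2) and the standard library are available. Lean on these libraries where they do the work, as an engineer would, in place of code of your own. Each camera call takes 0.05 s, during which the arm holds its last target. There are 200 camera calls.

## Task

Make the filter-holder kit complete: the tray must end with exactly one bracket, one cover and one hose barb standing upright in its open bay, so leave the part that is already in the tray, bring only the missing types from under the wire riser, and leave the other spares standing where they are. In the tray's end bay push the leaning row of three plates upright, squared and closed up flush against the backstop. Set parts down rather than dropping them, and do not bump the riser or disturb the flask, bottle and beaker.

Things in the scene. Friction and masses are not known exactly. Their poses are not given: they have to be found in the camera images.
- tray: White kit tray, fixed. Origin: centre of its underside on the bench; x across, y along, z up. Outer 92 x 254 mm, floor 4 mm thick, walls 4 mm, 22 mm high. At its -y end a backstop 66 mm high, inner face at y = -123 mm. A 4 mm divider, 24 mm high, at y = -79 mm parts the plate bay (y -123 to -81) from the open parts bay (x -42 to 42, y -77 to 123 mm, no partitions).
- riser: Steel wire riser, fixed, over the spare parts. Origin: on the bench under the middle of its front rail (nearest the robot); x to the rear, y along the rail, z up. Wire shelf x -5 to 135, y -290 to 290 mm, 231 to 241 mm above the bench; 10 mm legs at its corners; front open. The spares stand on its 4 mm rubber base sheet in a loose row 28 to 43 mm behind the front rail, about 100 mm apart.
- bracket_1: Steel bracket, loose: foot 40 (x) x 28 (y) x 8 mm high, with an upright fin 32 (x) x 10 (y) mm rising from it to 58 mm above the underside (beside the fin a 16 x 16 mm boss up to 18 mm). 100 g. Origin: centre of the underside; z up; x along the fin. One of two identical ones; it starts standing either in the tray or under the riser.
- bracket_2: Steel bracket, loose: foot 40 (x) x 28 (y) x 8 mm high, with an upright fin 32 (x) x 10 (y) mm rising from it to 58 mm above the underside (beside the fin a 16 x 16 mm boss up to 18 mm). 100 g. Origin: centre of the underside; z up; x along the fin. One of two identical ones; it starts standing under the riser.
- cover_1: Steel filter cover, loose: a round disc 44 mm across and 10 mm high with a round knob 20 mm across in the middle, up to 48 mm above the underside. 110 g. Origin: centre of the underside; z up. One of two identical ones; it starts standing either in the tray or under the riser.
- cover_2: Steel filter cover, loose: a round disc 44 mm across and 10 mm high with a round knob 20 mm across in the middle, up to 48 mm above the underside. 110 g. Origin: centre of the underside; z up. One of two identical ones; it starts standing under the riser.
- barb_1: Steel hose barb, loose: a round foot 32 mm across and 12 mm high with a slim round stem 14 mm across in the middle, up to 62 mm above the underside. 80 g. Origin: centre of the underside; z up. One of two identical ones; it starts standing either in the tray or under the riser.
- barb_2: Steel hose barb, loose: a round foot 32 mm across and 12 mm high with a slim round stem 14 mm across in the middle, up to 62 mm above the underside. 80 g. Origin: centre of the underside; z up. One of two identical ones; it starts standing under the riser.
- plate_1: Aluminium plate, loose, 76 (x) x 8 (y) x 64 (z) mm, 100 g; of the row of three in the tray's plate bay, nearest the backstop. Origin: centre of its lower 76 x 8 mm edge face; z runs up along the plate, y is its thickness, x its width. At the start it leans about 28 degrees away from the backstop, over the divider.
- plate_2: Aluminium plate, loose, 76 (x) x 8 (y) x 64 (z) mm, 100 g; of the row of three in the tray's plate bay, the middle one. Origin: centre of its lower 76 x 8 mm edge face; z runs up along the plate, y is its thickness, x its width. At the start it leans about 28 degrees away from the backstop, over the divider.
- plate_3: Aluminium plate, loose, 76 (x) x 8 (y) x 64 (z) mm, 100 g; of the row of three in the tray's plate bay, the outermost, nearest the parts bay. Origin: centre of its lower 76 x 8 mm edge face; z runs up along the plate, y is its thickness, x its width. At the start it leans about 28 degrees away from the backstop, over the divider.
- flask: Bystander: glass flask, 76 mm wide at the foot, 104 mm high. Origin: centre of the underside.
- bottle: Bystander: white bottle, 56 mm wide, about 120 mm high. Origin: centre of the underside.
- beaker: Bystander: glass beaker, 66 mm wide, 85 mm high. Origin: centre of the underside.
Not all that is in view belongs to the job. Leave any brown look-alike of the plate_3 alone.

How it is judged:
By the outcome, as a careful person would: the job done as asked, in the order asked, and still so for the second after the job is handed in, with the robot touching nothing.
It also fails if it takes over 62 s, if anything falls off the work surface, if the arm or the gripper's body presses on something with over 40 N, if the wrist force passes 120 N, or if a joint passes its speed limit or range.

## Working session

There is one attempt and no reset: what is moved stays moved. The work goes in short steps, Python scripts to look and compute and a tool call to move; the robot and the scene stay as the last step left them, time stands still between calls to the robot, and variables do not carry over. Pictures are saved under pics/ and viewed, about 8 in all and at most 12, crops included, and the job is handed in when it is done.

Besides the shell and the picture viewer there is one more tool, called after ">>>" by a JSON object that holds its "method" and its "body". step_arm: Moves the arm, as the interface text tells. Its arguments: {"type":"object","properties":{"rows":{"type":"array","items":{"type":"array","items":{"type":"array","items":{"type":"number"}}}}},"required":["rows"]}

```bash
mkdir -p pics; cat > h.py <<'E'
import numpy as np, cv2
from cell import arm
def ray(c,p):
    d=np.array([(p[0]-c["cx"])/c["fx"],(p[1]-c["cy"])/c["fy"],1.]); T=np.array(c["T"]); return T[:3,3],T[:3,:3]@d
def atz(c,p,z):
    o,d=ray(c,p); return o+d*(z-o[2])/d[2]
def proj(c,P):
    T=np.array(c["T"]); q=T[:3,:3].T@(np.array(P)-T[:3,3]); return [c["fx"]*q[0]/q[2]+c["cx"],c["fy"]*q[1]/q[2]+c["cy"]]
def save(c,n,crop=None,s=1):
    im=c["image"][:,:,::-1]
    if crop: im=im[crop[1]:crop[3],crop[0]:crop[2]]
    cv2.imwrite("pics/"+n,cv2.resize(im,None,fx=s,fy=s,interpolation=cv2.INTER_CUBIC))
E
python3 - <<'E'
from h import *
np.set_printoptions(precision=3,suppress=True)
ims=[]
o=arm.get_obs();print(o["time"],o["tool_pos"],o["tcp_rot"],o["gripper_width"],arm.grip_point_offset)
for n in("scene","top"):
    c=arm.read_camera(n);save(c,n+"0.png",s=1.5);print(n,c["fx"],np.array(c["T"]).tolist())
    for q in("tray","riser","bracket_1","cover_1","barb_1","plate_1","plate_3","flask","bottle","beaker"):
        for r in arm.pinpoint(n,q):
            if r["p"]>.2: print(n,q,round(r["p"],2),np.round(r["point"],1),atz(c,r["point"],.004))
E
```

```text
0.0 [ 0.222 -0.557  0.23 ] [-3.14 -0.    0.38] 1.0007773690212494 0.0187
scene 459.4847534003029 [[-0.9964388795753246, -0.055444292418424565, 0.06352550439699012, 0.4310320878919877], [-0.08420955178305627, 0.6926089056147403, -0.7163809428311508, 0.879577980661509], [-0.004279095601706676, -0.7191792782758496, -0.6948113809081278, 0.9390169881684707], [0.0, 0.0, 0.0, 1.0]]
scene tray 0.56 [271.3 216.9] [0.464 0.028 0.004]
scene riser 0.75 [214.7 209. ] [0.623 0.01  0.004]
scene riser 0.53 [190.5 266.1] [0.655 0.209 0.004]
scene bracket_1 0.64 [188.7 265.9] [0.659 0.209 0.004]
scene bracket_1 0.61 [211.  181.3] [ 0.651 -0.101  0.004]
scene cover_1 0.74 [201.6 234.8] [0.644 0.106 0.004]
scene cover_1 0.63 [202.3 208.6] [0.658 0.012 0.004]
scene barb_1 0.6 [281.4 329. ] [0.422 0.361 0.004]
scene barb_1 0.54 [266.4 231.6] [0.474 0.081 0.004]
scene barb_1 0.46 [217.1 158.7] [ 0.648 -0.205  0.004]
scene plate_1 0.78 [282.1 167.9] [ 0.443 -0.178  0.004]
scene plate_1 0.62 [273.7 190.2] [ 0.463 -0.078  0.004]
scene plate_1 0.58 [309.6 196. ] [ 0.359 -0.062  0.004]
scene plate_1 0.53 [274.3
[... 1281 characters left out ...]
0.112 0.004]
top barb_1 0.58 [335.  136.2] [ 0.644 -0.202  0.004]
top barb_1 0.55 [221.6 207.7] [0.467 0.081 0.004]
top barb_1 0.44 [395.3 209.3] [ 0.459 -0.342  0.004]
top plate_1 0.94 [283. 248.] [ 0.368 -0.068  0.004]
top plate_1 0.61 [293.1 208.2] [ 0.464 -0.094  0.004]
top plate_1 0.5 [286.7 209. ] [ 0.462 -0.078  0.004]
top plate_1 0.42 [287.2 207.2] [ 0.467 -0.08   0.004]
top plate_3 0.94 [283. 248.] [ 0.368 -0.068  0.004]
top plate_3 0.61 [293.1 208.2] [ 0.464 -0.094  0.004]
top plate_3 0.5 [286.7 209. ] [ 0.462 -0.078  0.004]
top plate_3 0.42 [287.2 207.2] [ 0.467 -0.08   0.004]
top bottle 0.68 [398.4 209.5] [ 0.458 -0.35   0.004]
top beaker 0.59 [412.7 163.1] [ 0.573 -0.391  0.004]
```

View pics/scene0.png

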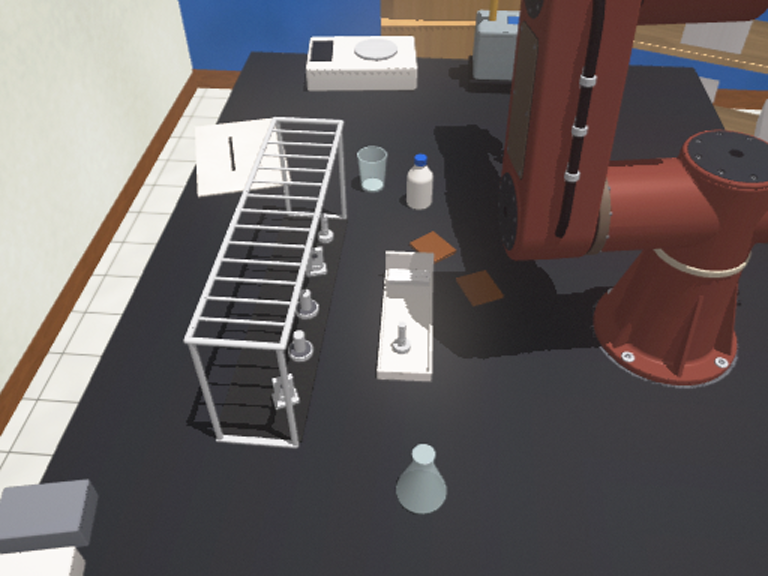

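View pics/top0.png

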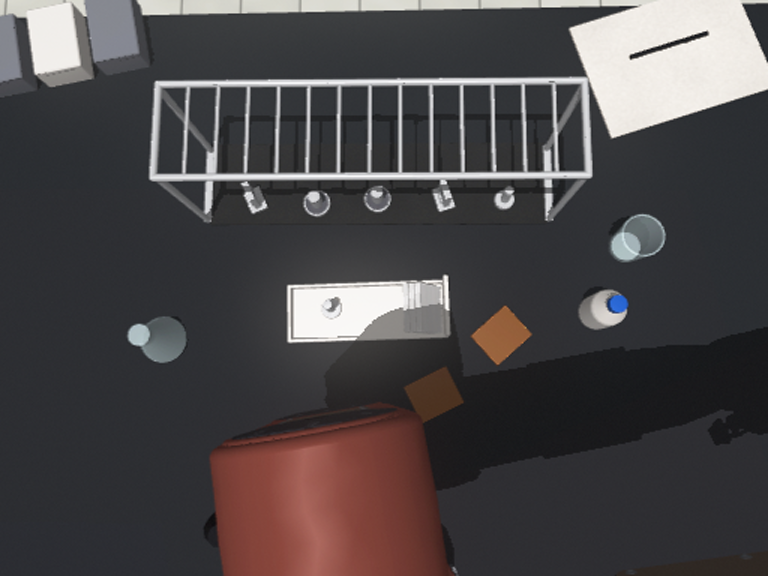

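Two pictures viewed. The tray at about (0.47, 0.03) already holds a barb (px 330,305 in the top view) and its plate bay is at −y. Under the riser, from +y, stand bracket, cover, cover, bracket, barb. So I need to bring a cover and a bracket. The brown plates on the bench are look-alikes.

>>> {"method": "step_arm", "body": {"rows": [[[0.023,0.048,0.005,0,0,-2.2,1],[0.023,0.048,0.005,0,0,-2.2,1],[0.023,0.048,0.005,0,0,-2.2,1],[0.023,0.048,0.005,0,0,-2.2,1],[0.023,0.048,0.005,0,0,-2.2,1],[0.023,0.048,0.005,0,0,-2.2,1],[0.023,0.048,0.005,0,0,-2.2,1],[0.023,0.048,0.005,0,0,-2.2,1],[0.023,0.048,0.005,0,0,-2.2,1],[0.023,0.048,0.005,0,0,-2.2,1]]]}}

```text
time: 2.35
tool_pos: [0.4555, -0.0644, 0.282]
tcp_rot: [3.14, -0.004, -0.024]
force: [-0.2, -1.3, 0.4]
gripper_width: 0.999
```

```bash
cat > look.py <<'E'
import sys
from h import *
np.set_printoptions(precision=3,suppress=True)
o=arm.get_obs();print(o["time"],o["tool_pos"],np.degrees(o["tcp_rot"]),o["joint_pos"],o["gripper_width"],o["force"])
c=arm.read_camera("wrist");save(c,sys.argv[1],s=1.5);print(np.array(c["T"]).round(3).tolist(),c["fx"])
for q in sys.argv[2:]:
    for r in arm.pinpoint("wrist",q):
        if r["p"]>.2: print(q,round(r["p"],2),np.round(r["point"],1),atz(c,r["point"],.004))
E
python3 look.py w1.png tray bracket_1 cover_1 barb_1 plate_1
```

```text
2.35 [ 0.455 -0.064  0.282] [179.922  -0.246  -1.368] [-0.426 -0.309 -0.198  1.678  0.     2.739] 0.9994413576490258 [-0.193 -1.284  0.359]
[[-0.024, -0.951, -0.308, 0.536], [-1.0, 0.023, 0.006, -0.066], [0.002, 0.308, -0.951, 0.424], [0.0, 0.0, 0.0, 1.0]] 336.6628002262049
tray 0.94 [184.9 141.8] [0.464 0.019 0.004]
barb_1 0.75 [133.9 136.7] [0.472 0.082 0.004]
plate_1 0.98 [275.7 135.5] [ 0.469 -0.095  0.004]
plate_1 0.94 [256.7 214.9] [ 0.363 -0.069  0.004]
```

View pics/w1.png

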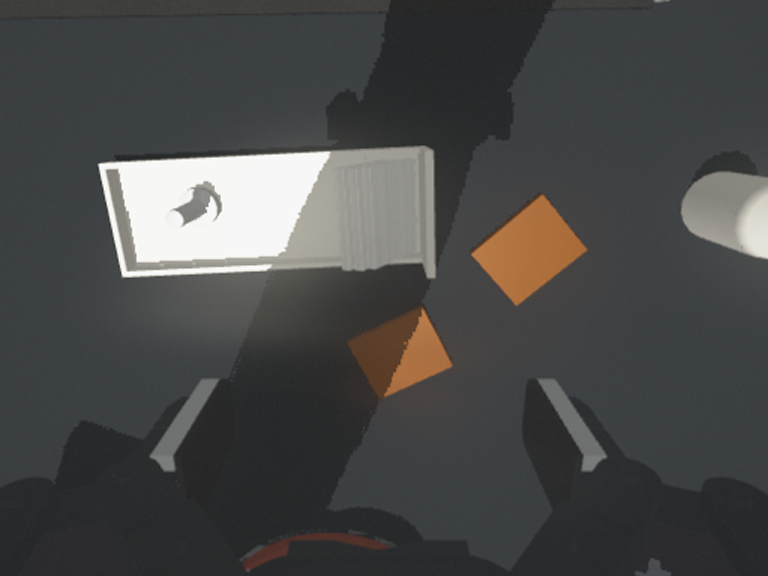

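One picture (3 in all): the tray is seen cleanly, with the barb at (190,205) and the plate row at (375,210). The camera sits on the tool's front side. Next I tilt the tool forward about 55° to look and reach under the riser.

>>> {"method": "step_arm", "body": {"rows": [[[0.006,0.018,-0.02,0,-9,0.3,1],[0.006,0.018,-0.025,0,-9,0.3,1],[0.006,0.018,-0.025,0,-9,0.3,1],[0.006,0.018,-0.025,0,-9,0.3,1],[0.006,0.018,-0.025,0,-9,0.2,1],[0.006,0.006,-0.025,0,-9,0,1],[0,0,0,0,-3,0,1]]]}}

```text
time: 3.52
tool_pos: [0.6382, 0.0067, 0.1266]
tcp_rot: [-3.098, -0.834, -0.024]
force: [0.2, -0.4, 0.1]
gripper_width: 1.002
```

```bash
python3 look.py w2.png riser bracket_1 cover_1 barb_1
```

```text
3.525 [0.638 0.007 0.127] [-177.475  -47.771   -1.365] [-0.322 -0.84  -1.095  0.514  0.262  2.936] 1.0022341416603697 [ 0.165 -0.44   0.119]
[[0.009, -0.87, 0.494, 0.587], [-1.0, 0.007, 0.03, 0.002], [-0.029, -0.494, -0.869, 0.281], [0.0, 0.0, 0.0, 1.0]] 336.6628002262049
riser 0.82 [254.2 335.6] [0.617 0.008 0.004]
bracket_1 0.97 [393.  286.5] [ 0.654 -0.103  0.004]
bracket_1 0.96 [ 11.5 282.9] [0.656 0.211 0.004]
cover_1 0.59 [255.6 284.7] [0.655 0.007 0.004]
```

View pics/w2.png

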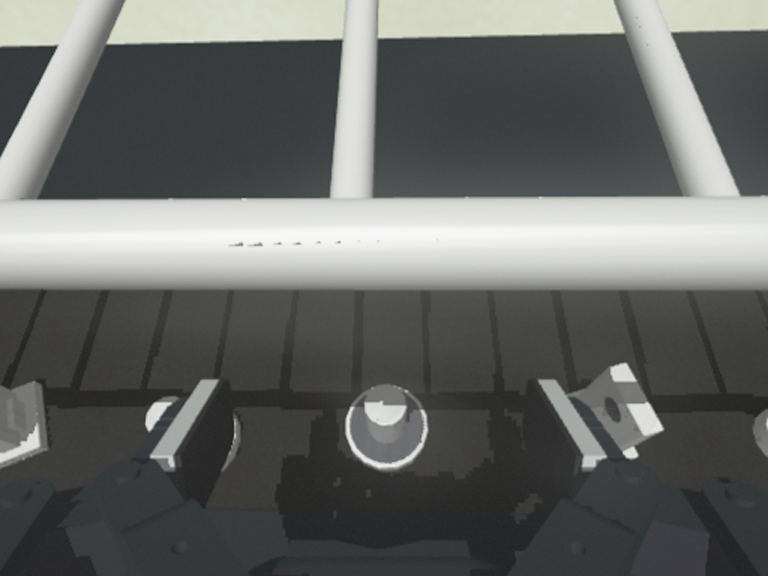

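Four pictures. The near cover is centred between the fingers at (387,425), with a bracket right at (615,410) and another cover left. Joints 2 and 3 are at their limits, so tilt and reach are coupled: the tilt can only be about 45° at the far reach. I'll work out the exact approach deltas.

```bash
cat > go.py <<'E'
# usage: go.py gx gy gz tilt yaw : deltas to bring the grasp point there (tilt from vertical, approach azimuth yaw)
import sys
from h import *
from scipy.spatial.transform import Rotation as R
np.set_printoptions(precision=4,suppress=True)
def target(tilt,yaw): return R.from_euler('z',yaw,degrees=True)*R.from_euler('y',-tilt,degrees=True)*R.from_euler('x',180,degrees=True)
if __name__=="__main__":
    gx,gy,gz,t,y=map(float,sys.argv[1:6])
    o=arm.get_obs();Rc=R.from_euler('xyz',o["tcp_rot"]);Rt=target(t,y)
    z=Rt.as_matrix()[:,2];tcp=np.array([gx,gy,gz])+z*arm.grip_point_offset
    print("t",o["time"],"now",np.array(o["tool_pos"]),"axis",Rc.as_matrix()[:,2],"q",np.array(o["joint_pos"]),"w",o["gripper_width"],"F",np.array(o["force"]))
    print("tcp",tcp,"d",tcp-o["tool_pos"],"rv",np.degrees((Rt*Rc.inv()).as_rotvec()))
E
python3 go.py .655 .010 .041 45 0
python3 - <<'E'
from h import *
c=arm.read_camera("wrist")
# bracket 2 visible points: fin top corners etc. crop
save(c,"w2b.png",(370,220,512,330),5)
for q in("cover_1","bracket_1"):
    for r in arm.masks_of("wrist",q): 
        m=r["pixels"];ys,xs=np.nonzero(m);print(q,r["p"],xs.min(),xs.max(),ys.min(),ys.max())
c0=arm.read_camera("top")
for P in [(.655,.01,.052)]: print(proj(c,P))
E
```

```text
t 3.775 now [0.6403 0.006  0.1343] axis [ 0.7436  0.0251 -0.6682] q [-0.3215 -0.8414 -1.0839  0.5214  0.2617  2.9352] w 1.0031415386050606 F [0.3486 0.1186 0.715 ]
tcp [0.6682 0.01   0.0278] d [ 0.0279  0.004  -0.1065] rv [-1.5715  3.047  -0.4888]
cover_1 0.59 230 283 262 319
cover_1 0.49 102 160 274 317
bracket_1 0.95 0 34 260 317
bracket_1 0.7 386 435 249 303
[np.float64(249.54875558325352), np.float64(274.1919710360261)]
```

>>> {"method": "step_arm", "body": {"rows": [[[0.007,0,-0.026,-0.5,1,-0.2,1],[0.007,0,-0.027,-0.5,1,-0.2,1],[0.007,0,-0.027,-0.5,1,0,1],[0.007,0,-0.02,0,0,0,1]]]}}

```text
time: 4.47
tool_pos: [0.6722, 0.0057, 0.0386]
tcp_rot: [3.138, -0.793, 0.005]
force: [-0.6, -0.1, 0.4]
gripper_width: 0.999
```

```bash
python3 go.py .655 .006 .041 45 0
```

```text
t 4.475 now [0.6722 0.0057 0.0386] axis [ 0.7127 -0.0001 -0.7015] q [-0.2756 -0.476  -1.0187  0.254   0.1951  2.942 ] w 0.9991867926641592 F [-0.634  -0.0971  0.4082]
tcp [0.6682 0.006  0.0278] d [-0.004   0.0003 -0.0108] rv [ 0.1547  0.4515 -0.1432]
```

>>> {"method": "step_arm", "body": {"rows": [[[-0.004,0,-0.01,0,0,0,1],[0,0,0,0,0,0,0],[0,0,0,0,0,0,0],[0,0,0,0,0,0,0],[0,0,0,0,0,0,0],[0,0,0,0,0,0,0]]]}}

```text
time: 5.22
tool_pos: [0.6684, 0.0054, 0.0304]
tcp_rot: [3.137, -0.794, 0.006]
force: [0.3, 0.7, -1.2]
gripper_width: 0.216
```

```bash
python3 go.py .57 .006 .12 35 0
```

```text
t 5.225 now [0.6684 0.0054 0.0304] axis [ 0.7134 -0.0004 -0.7008] q [-0.2786 -0.4759 -1.0359  0.236   0.1971  2.9397] w 0.21622314032676282 F [ 0.3101  0.6581 -1.2078]
tcp [0.5807 0.006  0.1047] d [-0.0876  0.0006  0.0743] rv [ 0.1683 10.5107 -0.1648]
```

Grip on the knob is good (18 mm). Now I lift a little, pull out while easing the tilt, and check the tray numbers.

>>> {"method": "step_arm", "body": {"rows": [[[0,0,0.012,0,0,0,0],[-0.012,0,0.004,0,2,0,0],[-0.02,0,0.002,0,3,0,0],[-0.022,0,0.004,0,3,0,0],[-0.022,0,0.01,0,3,0,0],[-0.02,0,0.015,0,3,0,0],[-0.015,0,0.02,0,1,-6,0],[-0.005,0,0.015,0,0,-9,0],[-0.005,0,0.01,0,0,-9,0]]]}}

```text
time: 6.35
tool_pos: [0.5333, -0.0485, 0.1312]
tcp_rot: [3.139, -0.518, -0.332]
force: [-12.9, 0.1, 9.2]
gripper_width: 0.215
```

```bash
python3 go.py .455 .012 .10 45.5 -48
python3 - <<'E'
from h import *
c=dict(fx=336.66,fy=336.66,cx=256,cy=192,T=[[-0.024,-0.951,-0.308,0.536],[-1,0.023,0.006,-0.066],[0.002,0.308,-0.951,0.424],[0,0,0,1]])
for n,p,z in[("rim nl",(123,275),.022),("rim fl",(99,163),.022),("rim f mid",(330,150),.022),("rim n mid",(270,270),.022),("backstop far top",(425,147),.066),("back near top",(433,277),.066),("plate tip far",(337,165),.06),("plate tip near",(342,270),.06),("barb foot",(206,202),.016)]:
    print(n,atz(c,np.array(p)/1.5,z).round(4))
E
```

```text
t 6.35 now [ 0.5333 -0.0485  0.1312] axis [ 0.4673 -0.1638 -0.8688] q [-0.3343 -0.8419 -0.9344  0.9602 -0.0014  3.1393] w 0.21503153699981076 F [-12.9351   0.1385   9.1789]
tcp [0.4639 0.0021 0.0869] d [-0.0694  0.0506 -0.0443] rv [ -8.7214 -13.4031 -28.7188]
rim nl [0.4225 0.1527 0.022 ]
rim fl [0.5129 0.1547 0.022 ]
rim f mid [ 0.5183 -0.0246  0.022 ]
rim n mid [0.4238 0.0305 0.022 ]
backstop far top [ 0.5207 -0.0942  0.066 ]
back near top [ 0.4277 -0.1002  0.066 ]
plate tip far [ 0.5097 -0.0328  0.06  ]
plate tip near [ 0.4331 -0.0326  0.06  ]
barb foot [0.4801 0.0781 0.016 ]
```

The wrist joint is at its +3.14 limit, so turning the approach to −yaw isn't available. I'll turn the other way, set the cover down on free bench left of the tray, and regrasp it vertically.

>>> {"method": "step_arm", "body": {"rows": [[[0,0.03,0.01,0,0,9,0],[0,0.03,0.01,0,0,9,0],[0,0.03,0,0,0,9,0],[0,0.03,0,0,0,9,0],[0,0.03,0,0,0,9,0],[0,0.03,0,0,0,9,0],[0,0.03,0,0,0,9,0],[0,0.03,0,0,0,9,0],[-0.003,0.02,0,0,0,7,0],[0,0,0,0,0,0,0]]]}}

```text
time: 7.6
tool_pos: [0.5353, 0.2169, 0.1632]
tcp_rot: [3.128, -0.522, 1.091]
force: [0.5, 0.3, -1.1]
gripper_width: 0.211
```

```bash
python3 go.py .51 .21 .06 45.5 60
```

```text
t 7.6 now [0.5353 0.2169 0.1632] axis [ 0.2423  0.4364 -0.8665] q [-0.0986 -0.3962 -0.562   1.1801  0.4759  2.0104] w 0.21139189671808084 F [ 0.4647  0.2946 -1.1416]
tcp [0.5167 0.2216 0.0469] d [-0.0186  0.0046 -0.1164] rv [13.9436 -6.9462 -2.0212]
```

>>> {"method": "step_arm", "body": {"rows": [[[-0.006,0.001,-0.035,4.7,-2.3,-0.7,0],[-0.006,0.001,-0.035,4.7,-2.3,-0.7,0],[-0.006,0.001,-0.03,4.6,-2.3,-0.6,0],[0,0,-0.012,0,0,0,0],[0,0,0,0,0,0,0]]]}}

```text
time: 8.22
tool_pos: [0.5197, 0.2171, 0.0531]
tcp_rot: [3.136, -0.801, 1.037]
force: [0.1, 0.7, -0.4]
gripper_width: 0.211
```

```bash
python3 go.py .51 .21 .0405 45.5 60
```

```text
t 8.225 now [0.5197 0.2171 0.0531] axis [ 0.3703  0.6148 -0.6963] q [-0.2476 -0.5321 -0.9649  0.8473  0.7571  1.9761] w 0.21096933314718572 F [ 0.1276  0.6769 -0.3547]
tcp [0.5167 0.2216 0.0274] d [-0.0031  0.0044 -0.0257] rv [-0.2021  0.382   0.8406]
```

>>> {"method": "step_arm", "body": {"rows": [[[0,0,-0.014,0,0,0,0],[0,0,-0.009,0,0,0,0],[0,0,-0.002,0,0,0,0],[0,0,-0.001,0,0,0,0]]]}}

```text
time: 8.72
tool_pos: [0.5234, 0.2169, 0.0302]
tcp_rot: [3.127, -0.8, 1.044]
force: [-0.6, -0.1, -0.5]
gripper_width: 0.21
```

>>> {"method": "step_arm", "body": {"rows": [[[0,0,-0.003,0,0,0,0],[0,0,-0.002,0,0,0,0]]]}}

```text
time: 8.98
tool_pos: [0.5241, 0.2171, 0.026]
tcp_rot: [3.125, -0.801, 1.046]
force: [-4.3, -2.5, 10.5]
gripper_width: 0.212
```

>>> {"method": "step_arm", "body": {"rows": [[[0,0,0,0,0,0,0.5],[0,0,0,0,0,0,0.5],[-0.019,-0.031,0.035,0,0,0,0.5],[-0.022,-0.036,0.042,0,0,0,0.6],[0.005,0.01,0.03,-8.6,5,0,0.6],[0.01,0.015,0.01,-8.6,5,0,0.6],[0.01,0.015,0,-8.6,5,0,0.6],[0.01,0.015,0,-8.6,5,0,0.6],[0,0,0,-5,3,5,0.6],[0,0,0,0,0,0,0.6]]]}}

```text
time: 10.22
tool_pos: [0.5227, 0.1961, 0.1492]
tcp_rot: [3.11, 0.01, 1.118]
force: [-0.3, -0.0, -0.1]
gripper_width: 0.594
```

```bash
python3 look.py w3.png cover_1 flask; python3 go.py .517 .206 .06 0 90
```

```text
10.225 [0.523 0.196 0.149] [178.172   0.562  64.075] [ 0.139 -0.045 -0.204  1.391 -0.026  2.162] 0.5941192458615092 [-0.328 -0.035 -0.12 ]
[[0.899, -0.423, -0.113, 0.555], [-0.437, -0.847, -0.303, 0.272], [0.032, 0.322, -0.946, 0.29], [0.0, 0.0, 0.0, 1.0]] 336.6628002262049
cover_1 0.75 [234.7 167.1] [0.516 0.205 0.004]
cover_1 0.73 [412.8 197.3] [0.65  0.106 0.004]
flask 0.86 [43.3 50.3] [0.426 0.354 0.004]
t 10.375 now [0.5222 0.1945 0.1499] axis [ 0.0263 -0.0212 -0.9994] q [ 0.1356 -0.0516 -0.2089  1.3903 -0.0246  2.1626] w 0.6027632449934822 F [-0.0298  0.0601 -0.6935]
tcp [0.517  0.206  0.0413] d [-0.0052  0.0115 -0.1086] rv [ 0.852   1.7609 26.1513]
```

View pics/w3.png

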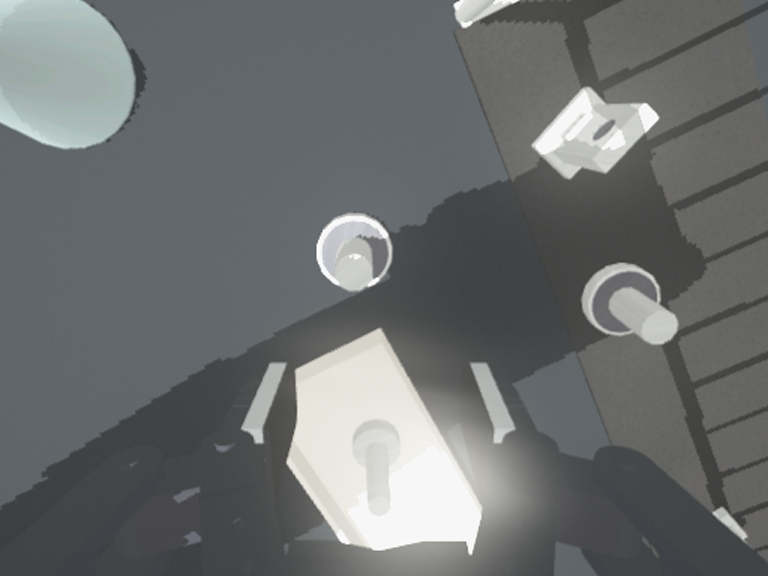

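Five pictures: the cover stands upright on the bench at (355,250), i.e. (0.516, 0.205). The look has the yaw as expected. Now the vertical grasp.

>>> {"method": "step_arm", "body": {"rows": [[[-0.003,0.005,-0.02,0.3,0.6,9,0.6],[-0.003,0.005,-0.03,0.3,0.6,9,0.6],[0,0.001,-0.03,0.3,0.6,8,0.6],[0,0,-0.03,0,0,0,0.6],[0,0,-0.015,0,0,0,0.6]]]}}

```text
time: 11.0
tool_pos: [0.5165, 0.2014, 0.0256]
tcp_rot: [3.133, -0.011, 1.569]
force: [0.1, 0.5, -0.1]
gripper_width: 0.602
```

```bash
python3 go.py .516 .2055 .039 0 90
```

```text
t 11.0 now [0.5165 0.2014 0.0256] axis [ 0.0085  0.0106 -0.9999] q [ 0.1305  0.0212 -0.3662  1.1737  0.0094  1.7031] w 0.6023645157287323 F [ 0.0594  0.458  -0.1409]
tcp [0.516  0.2055 0.0203] d [-0.0005  0.0041 -0.0053] rv [-0.6085  0.4843  0.1032]
```

>>> {"method": "step_arm", "body": {"rows": [[[0,0.004,-0.004,-0.3,0.2,0,0.6],[0,0,0,0,0,0,0],[0,0,0,0,0,0,0],[0,0,0,0,0,0,0],[0,0,0.04,0,0,0,0],[0,0,0.05,0,0,0,0],[-0.016,-0.05,0.01,0,0,0,0],[-0.016,-0.05,0,0,0,0,0],[-0.016,-0.05,0,0,0,0,0],[0,-0.04,0,0,0,0,0]]]}}

```text
time: 12.25
tool_pos: [0.4688, 0.0125, 0.1298]
tcp_rot: [3.128, -0.005, 1.572]
force: [1.3, -1.2, -1.3]
gripper_width: 0.209
```

```bash
python3 go.py .467 .010 .045 0 90; python3 look.py w4.png tray barb_1 plate_1
```

```text
t 12.25 now [0.4688 0.0125 0.1298] axis [ 0.0135  0.0054 -0.9999] q [-0.2592 -0.3191 -0.4824  1.3959  0.0087  1.3102] w 0.20907435857668888 F [ 1.3311 -1.2112 -1.2971]
tcp [0.467  0.01   0.0263] d [-0.0018 -0.0025 -0.1035] rv [-0.3084  0.7746 -0.0824]
12.25 [0.469 0.012 0.13 ] [179.225  -0.308  90.085] [-0.259 -0.319 -0.482  1.396  0.009  1.31 ] 0.20907435857668888 [ 1.331 -1.211 -1.297]
[[1.0, -0.003, 0.014, 0.468], [0.001, -0.952, -0.308, 0.092], [0.014, 0.308, -0.951, 0.272], [0.0, 0.0, 0.0, 1.0]] 336.6628002262049
tray 0.62 [247.5 168. ] [0.468 0.023 0.004]
barb_1 0.64 [252.4  94.1] [0.472 0.082 0.004]
plate_1 0.81 [128.1 265.3] [ 0.36  -0.066  0.004]
plate_1 0.6 [231.5 356.9] [ 0.452 -0.171  0.004]
```

View pics/w4.png

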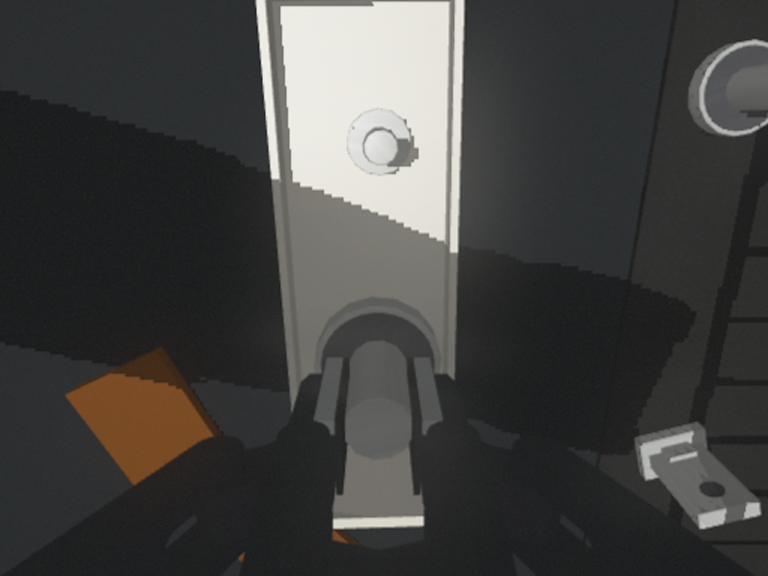

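Six pictures: the held cover is over the tray, with the barb at (380,145), clear. The riser bracket shows at (700,470). Now lowering.

>>> {"method": "step_arm", "body": {"rows": [[[0,0,-0.035,-0.3,0.7,0,0],[0,0,-0.035,0,0,0,0],[0,0,-0.02,0,0,0,0],[0,0,-0.008,0,0,0,0],[0,0,-0.002,0,0,0,0]]]}}

```text
time: 13.08
tool_pos: [0.4706, 0.0183, 0.0283]
tcp_rot: [3.139, -0.001, 1.577]
force: [-0.1, 0.6, -0.1]
gripper_width: 0.209
```

>>> {"method": "step_arm", "body": {"rows": [[[0,0,-0.002,0,0,0,0],[0,0,-0.001,0,0,0,0],[0,0,0,0,0,0,0]]]}}

```text
time: 13.45
tool_pos: [0.4723, 0.0183, 0.0278]
tcp_rot: [3.136, -0.0, 1.578]
force: [-0.2, 0.0, -0.3]
gripper_width: 0.213
```

>>> {"method": "step_arm", "body": {"rows": [[[-0.001,0,-0.003,0,0,0,0],[0,0,-0.002,0,0,0,0]]]}}

```text
time: 13.7
tool_pos: [0.4726, 0.018, 0.0271]
tcp_rot: [3.133, 0.001, 1.578]
force: [-14.4, 2.7, 24.2]
gripper_width: 0.212
```

>>> {"method": "step_arm", "body": {"rows": [[[0,0,0,0,0,0,0.45],[0,0,0,0,0,0,0.45],[0,0,0.03,0,0,0,0.5],[0,0,0.05,0,0,-2,0.5],[0,-0.01,0.05,0,0,-9,0.5],[0.005,-0.02,0.02,0,0,-9,0.5],[0.005,-0.02,0,0,0,-9,0.5],[0.005,-0.02,0,0,0,-9,0.5],[0.005,-0.02,0,0,0,-9,0.5],[0.005,-0.02,0,0,0,-9,0.5]]]}}

```text
time: 14.95
tool_pos: [0.4981, -0.0947, 0.1815]
tcp_rot: [3.131, -0.003, 0.571]
force: [0.1, 0.3, 0.2]
gripper_width: 0.498
```

>>> {"method": "step_arm", "body": {"rows": [[[0.02,-0.01,0,0,0,-9,0.6],[0.02,0,0,0,0,-9,0.7],[0.015,0,-0.005,2.2,-8.7,0,0.7],[0.015,0,-0.01,2.2,-8.7,0,0.7],[0.015,0,-0.01,2.2,-8.7,0,0.7],[0.015,0,-0.01,2.2,-8.7,0,0.7],[0.01,0,-0.01,1.8,-6.8,0,0.7],[0,0,0,0,0,0,0.7]]]}}

```text
time: 15.95
tool_pos: [0.6113, -0.1068, 0.1289]
tcp_rot: [-3.14, -0.768, 0.236]
force: [-0.2, 0.6, -0.5]
gripper_width: 0.701
```

```bash
python3 look.py w5.png bracket_1 riser; python3 go.py .654 -.103 .06 45 14
```

```text
15.95 [ 0.611 -0.107  0.129] [-179.898  -43.978   13.54 ] [-0.67  -0.625 -0.896  0.765  0.58   2.398] 0.7009568024822372 [-0.175  0.555 -0.503]
[[0.235, -0.875, 0.422, 0.572], [-0.972, -0.211, 0.103, -0.117], [-0.001, -0.435, -0.901, 0.287], [0.0, 0.0, 0.0, 1.0]] 336.6628002262049
bracket_1 0.93 [262.2 244.3] [ 0.655 -0.105  0.004]
riser 0.74 [124.6 257.3] [0.617 0.006 0.004]
t 16.1 now [ 0.6143 -0.1082  0.135 ] axis [ 0.6776  0.1616 -0.7174] q [-0.6677 -0.6228 -0.8849  0.7667  0.5782  2.3979] w 0.6982594571899141 F [ 0.88   -0.2902  0.8795]
tcp [ 0.6668 -0.0998  0.0468] d [ 0.0526  0.0084 -0.0882] rv [ 0.4648 -0.753   0.3083]
```

View pics/w5.png

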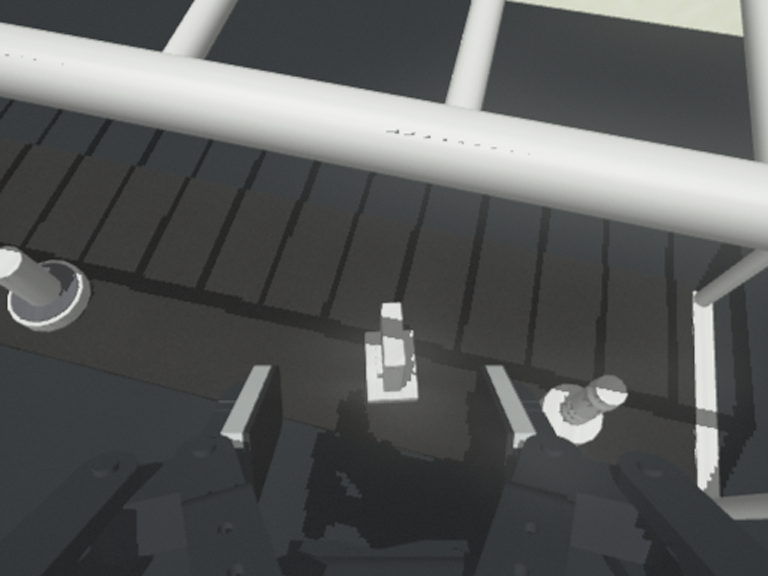

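Seven pictures: the bracket fin is aligned with the tool at (393,345), yaw 13.5°, about 4 mm right of centre. I go down first and then forward, to keep the camera away from the rail.

>>> {"method": "step_arm", "body": {"rows": [[[0,0,-0.03,0.1,-0.2,0,0.7],[0,0,-0.03,0,0,0,0.7],[0.018,0.002,-0.014,0,0,0,0.7],[0.018,0.002,-0.012,0,0,0,0.7],[0.012,0.002,-0.01,0,0,0,0.7],[0,0,0,0,0,0,0.7]]]}}

```text
time: 16.85
tool_pos: [0.6733, -0.1065, 0.0513]
tcp_rot: [3.115, -0.776, 0.261]
force: [0.2, 0.5, -0.1]
gripper_width: 0.701
```

```bash
python3 go.py .655 -.105 .049 44 13.5
```

```text
t 16.85 now [ 0.6733 -0.1065  0.0513] axis [ 0.6834  0.1548 -0.7135] q [-0.5854 -0.3163 -0.8366  0.4543  0.5312  2.4727] w 0.7007995591870023 F [ 0.2131  0.4639 -0.1209]
tcp [ 0.6676 -0.102   0.0355] d [-0.0056  0.0045 -0.0157] rv [ 0.9648  0.7183 -0.3933]
```

>>> {"method": "step_arm", "body": {"rows": [[[-0.004,0.004,-0.012,0.9,0.5,-0.4,0.7],[-0.002,0.001,-0.003,0,0,0,0.7],[0,0,0,0,0,0,0],[0,0,0,0,0,0,0],[0,0,0,0,0,0,0],[0,0,0,0,0,0,0],[0,0,0,0,0,0,0]]]}}

```text
time: 17.73
tool_pos: [0.6676, -0.1024, 0.0384]
tcp_rot: [3.137, -0.772, 0.238]
force: [0.6, -1.3, -0.5]
gripper_width: 0.103
```

```bash
python3 go.py .655 -.105 .049 44 13.5
```

```text
t 17.725 now [ 0.6676 -0.1024  0.0384] axis [ 0.6789  0.1597 -0.7167] q [-0.5858 -0.3113 -0.8553  0.4391  0.5333  2.4847] w 0.10281438841230787 F [ 0.6118 -1.2705 -0.4557]
tcp [ 0.6676 -0.102   0.0355] d [-0.      0.0004 -0.0029] rv [0.147  0.2617 0.0567]
```

>>> {"method": "step_arm", "body": {"rows": [[[0,0,0.012,0,0,0,0],[-0.015,0,0.002,-0.4,1.6,0,0],[-0.02,0,0.002,-0.7,2.7,0,0],[-0.022,0,0.004,-0.7,2.7,0,0],[-0.022,0,0.01,-0.7,2.7,0,0],[-0.02,0,0.02,-0.7,2.7,0,0],[-0.01,0.01,0.03,0,0,5,0],[0,0.033,0.03,0,0,6,0],[0,0.036,0.01,0,0,6,0],[0,0.036,0,0,0,6,0]]]}}

```text
time: 18.98
tool_pos: [0.5556, 0.014, 0.1717]
tcp_rot: [3.123, -0.545, 0.656]
force: [0.8, -0.1, -1.5]
gripper_width: 0.107
```

>>> {"method": "step_arm", "body": {"rows": [[[0,0.036,0,0,0,6,0],[0,0.036,0,0,0,6,0],[0,0.036,0,0,0,6,0],[0,0.036,0,0,0,6,0],[0,0.036,0,0,0,0,0],[0,0,0,0,0,0,0]]]}}

```text
time: 19.73
tool_pos: [0.5563, 0.2011, 0.1791]
tcp_rot: [3.114, -0.548, 1.097]
force: [0.1, -0.8, -0.6]
gripper_width: 0.107
```

```bash
python3 go.py .51 .21 .06 44.2 60
```

```text
t 19.725 now [0.5563 0.2011 0.1791] axis [ 0.2623  0.451  -0.8531] q [-0.1387 -0.3607 -0.5134  1.1907  0.504   1.9723] w 0.10725364914372422 F [ 0.1311 -0.7689 -0.6222]
tcp [0.5165 0.2213 0.0466] d [-0.0398  0.0202 -0.1325] rv [11.8305 -5.0094 -1.8751]
```

>>> {"method": "step_arm", "body": {"rows": [[[-0.008,0.004,-0.033,3.9,-1.7,-0.6,0],[-0.008,0.004,-0.033,3.9,-1.7,-0.6,0],[-0.008,0.004,-0.03,3.9,-1.6,-0.7,0],[0,0,-0.025,0,0,0,0],[0,0,-0.01,0,0,0,0],[0,0,-0.003,0,0,0,0]]]}}

```text
time: 20.48
tool_pos: [0.5343, 0.2109, 0.0476]
tcp_rot: [3.127, -0.778, 1.053]
force: [0.2, -0.7, -1.3]
gripper_width: 0.11
```

```bash
python3 go.py .51 .21 .0475 44.2 60
```

```text
t 20.475 now [0.5343 0.2109 0.0476] axis [ 0.3602  0.6025 -0.7122] q [-0.2431 -0.4481 -0.9074  0.8319  0.7362  1.9603] w 0.11005586211758026 F [ 0.1832 -0.6627 -1.2783]
tcp [0.5165 0.2213 0.0341] d [-0.0178  0.0104 -0.0135] rv [-0.0343  0.7025  0.2668]
```

>>> {"method": "step_arm", "body": {"rows": [[[0,0,-0.008,0,0.5,0.2,0],[0,0,-0.005,0,0,0,0],[0,0,-0.003,0,0,0,0],[0,0,-0.002,0,0,0,0]]]}}

```text
time: 20.98
tool_pos: [0.5381, 0.211, 0.0345]
tcp_rot: [3.13, -0.779, 1.055]
force: [-8.5, -3.6, 16.7]
gripper_width: 0.107
```

>>> {"method": "step_arm", "body": {"rows": [[[0,0,0,0,0,0,0.45],[0,0,0,0,0,0,0.45],[-0.019,-0.031,0.035,0,0,0,0.5],[-0.022,-0.036,0.042,0,0,0,0.6],[0.005,0.01,0.03,-8.3,4.7,0,0.6],[0.01,0.015,0.01,-8.3,4.7,0,0.6],[0.01,0.015,0,-8.3,4.7,0,0.6],[0.01,0.015,0,-8.3,4.7,0,0.6],[0,0,0,-4.8,2.7,0,0.6],[0,0,0,0,0,0,0.6]]]}}

```text
time: 22.22
tool_pos: [0.5365, 0.192, 0.1576]
tcp_rot: [3.11, 0.001, 1.044]
force: [-0.6, -0.3, -0.5]
gripper_width: 0.597
```

```bash
python3 look.py w6.png bracket_1; python3 go.py .5314 .1997 .05 0 60.4
python3 - <<'E'
from h import *
im=cv2.imread("pics/w6.png"); cv2.imwrite("pics/w6c.png",cv2.resize(im[100:450,180:600],None,fx=1.4,fy=1.4))
E
```

```text
22.225 [0.536 0.192 0.158] [178.191   0.085  59.789] [ 0.125 -0.017 -0.161  1.403 -0.02   2.223] 0.597360654464292 [-0.591 -0.301 -0.516]
[[0.864, -0.486, -0.132, 0.574], [-0.503, -0.815, -0.287, 0.264], [0.032, 0.314, -0.949, 0.299], [0.0, 0.0, 0.0, 1.0]] 336.6628002262049
bracket_1 0.79 [352.3  86.1] [0.652 0.21  0.004]
bracket_1 0.56 [236.9 165.3] [0.533 0.201 0.004]
t 22.325 now [0.5361 0.1909 0.1579] axis [ 0.0276 -0.0156 -0.9995] q [ 0.1227 -0.0214 -0.1648  1.4019 -0.0189  2.2225] w 0.6036696238510202 F [0.0629 0.1472 0.1545]
tcp [0.5314 0.1997 0.0313] d [-0.0047  0.0088 -0.1266] rv [0.8856 1.5893 0.7224]
```

View pics/w6c.png

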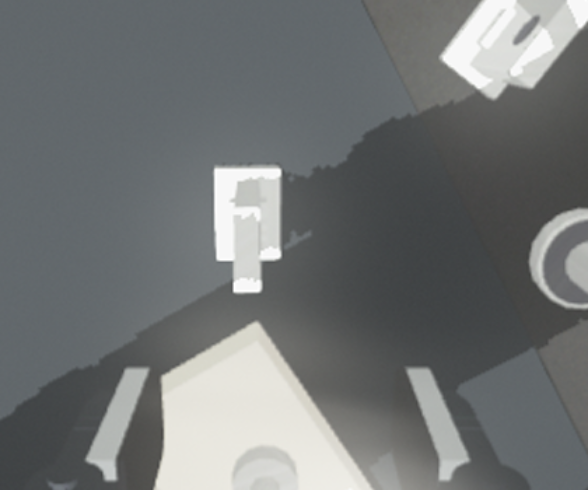

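Eight pictures: the bracket is upright on the bench at (0.532, 0.200), aligned with the jaws. Now the vertical grasp.

>>> {"method": "step_arm", "body": {"rows": [[[-0.002,0.004,-0.03,0.4,0.8,0.3,0.6],[-0.002,0.004,-0.035,0.4,0.8,0.3,0.6],[0,0.001,-0.035,0,0,0,0.6],[0,0,-0.02,0,0,0,0.6],[0,0,-0.006,0,0,0,0.6]]]}}

```text
time: 22.95
tool_pos: [0.5315, 0.1958, 0.0308]
tcp_rot: [3.139, -0.01, 1.045]
force: [-0.2, 0.4, 0.2]
gripper_width: 0.607
```

```bash
python3 go.py .532 .2003 .045 0 60.4
```

```text
t 22.95 now [0.5315 0.1958 0.0308] axis [ 0.007   0.0076 -0.9999] q [ 0.1184  0.0557 -0.3209  1.1863  0.0067  2.2154] w 0.6065841251342379 F [-0.1827  0.4177  0.1802]
tcp [0.532  0.2003 0.0263] d [ 0.0005  0.0045 -0.0045] rv [-0.4364  0.4     0.5526]
```

>>> {"method": "step_arm", "body": {"rows": [[[0,0.0045,-0.004,-0.4,0.4,0.5,0.6],[0,0,0,0,0,0,0],[0,0,0,0,0,0,0],[0,0,0,0,0,0,0],[0,0,0,0,0,0,0],[0,0,0.04,0,0,0,0],[0,0,0.03,0,0,6,0],[-0.022,-0.025,0,0,0,8,0],[-0.022,-0.025,0,0,0,8,0],[-0.02,-0.025,0,0,0,7,0]]]}}

```text
time: 24.2
tool_pos: [0.4679, 0.1244, 0.1019]
tcp_rot: [3.138, -0.002, 1.577]
force: [0.8, -0.2, -1.0]
gripper_width: 0.103
```

```bash
python3 go.py .468 .124 .051 0 90
```

```text
t 24.2 now [0.4679 0.1244 0.1019] axis [ 0.0037  0.0024 -1.    ] q [-0.0127 -0.2455 -0.4723  1.3403  0.0024  1.5523] w 0.10271989849872211 F [ 0.8334 -0.1504 -1.0466]
tcp [0.468  0.124  0.0323] d [ 0.0001 -0.0004 -0.0696] rv [-0.1364  0.215  -0.3339]
```

>>> {"method": "step_arm", "body": {"rows": [[[0,0,-0.025,0,0,0,0],[0,0,-0.025,0,0,0,0]]]}}

```text
time: 24.45
tool_pos: [0.4689, 0.123, 0.0533]
tcp_rot: [3.133, -0.002, 1.577]
force: [-0.1, 0.1, -1.9]
gripper_width: 0.107
```

>>> {"method": "step_arm", "body": {"rows": [[[0,0,-0.01,0,0,0,0],[0,0,-0.003,0,0,0,0]]]}}

```text
time: 24.7
tool_pos: [0.4679, 0.123, 0.0389]
tcp_rot: [3.135, -0.002, 1.577]
force: [0.9, 0.1, -1.0]
gripper_width: 0.106
```

>>> {"method": "step_arm", "body": {"rows": [[[0,0,-0.004,0,0,0,0],[0,0,-0.003,0,0,0,0],[0,0,-0.002,0,0,0,0]]]}}

```text
time: 25.08
tool_pos: [0.4692, 0.1232, 0.0329]
tcp_rot: [3.133, -0.002, 1.577]
force: [-14.2, -1.3, 29.0]
gripper_width: 0.104
```

>>> {"method": "step_arm", "body": {"rows": [[[0,0,0,0,0,0,0.4],[0,0,0,0,0,0,0.4],[0,0,0.04,0,0,0,0.4],[0,0,0.06,0,0,0,0.5],[0,-0.03,0.06,0,0,0,0.55],[0,-0.05,0.01,0,0,0,0.55],[0,-0.05,0,0,0,0,0.55],[0,-0.05,0,0,0,0,0.55],[0,-0.02,0,0,0,0,0.55],[0,0,0,0,0,0,0.55]]]}}

```text
time: 26.32
tool_pos: [0.4694, -0.0811, 0.2065]
tcp_rot: [3.127, 0.001, 1.579]
force: [0.2, 0.4, 0.4]
gripper_width: 0.549
```

```bash
python3 look.py w7.png tray plate_1 bracket_1 cover_1 barb_1
```

```text
26.325 [ 0.469 -0.081  0.207] [179.159   0.059  90.477] [-0.45  -0.3   -0.328  1.529  0.006  1.112] 0.5490093520079661 [0.229 0.422 0.439]
[[1.0, 0.003, 0.017, 0.467], [0.008, -0.95, -0.314, -0.001], [0.015, 0.314, -0.949, 0.348], [0.0, 0.0, 0.0, 1.0]] 336.6628002262049
tray 0.7 [248.6  52.1] [0.469 0.022 0.004]
plate_1 0.98 [233.4 234.2] [ 0.453 -0.168  0.004]
plate_1 0.69 [144.7 141.2] [ 0.363 -0.063  0.004]
plate_1 0.59 [249.5 168.9] [ 0.471 -0.092  0.004]
cover_1 0.76 [252.   60.2] [0.473 0.015 0.004]
barb_1 0.94 [402.  262.3] [ 0.65  -0.204  0.004]
```

View pics/w7.png

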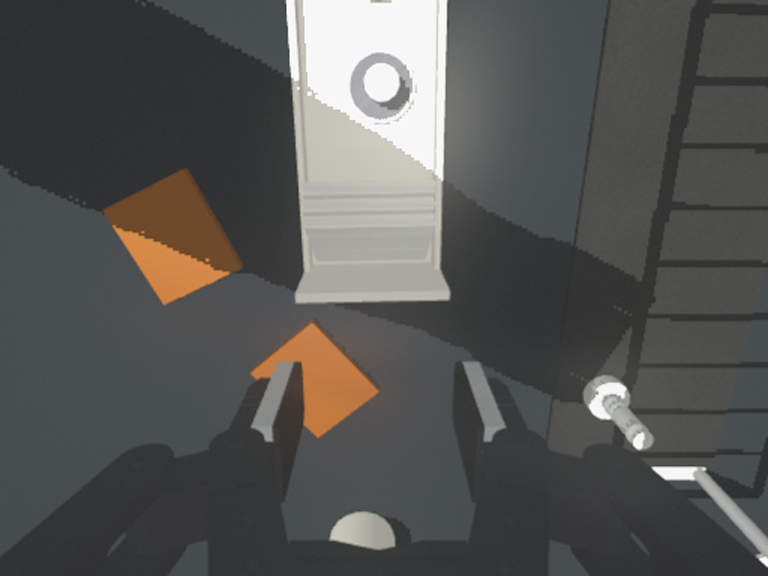

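Nine pictures: the cover stands at (382,85). The plates lean with their tips at rows 183 to 225, columns 302 to 436. The backstop top is at row ~300, columns 297 to 449.

```bash
python3 - <<'E'
from h import *
c=dict(fx=336.66,fy=336.66,cx=256,cy=192,T=[[1,0.003,0.017,0.467],[0.008,-.95,-.314,-.001],[.015,.314,-.949,.348],[0,0,0,1]])
for n,p,z in[("bs L",(296,301),.066),("bs R",(449,298),.066),("rim L",(293,80),.022),("rim L2",(303,260),.022),("rim R",(446,80),.022),("rim R2",(443,230),.022),("p3 L",(303,183),.06),("p3 R",(436,183),.06),("p2L",(303,197),.06),("p1L",(303,213),.06),("p1 low L",(305,228),.06)]:
    print(n,atz(c,np.array(p)/1.5,z).round(4))
E
python3 go.py .471 -.012 .10 0 91
```

```text
bs L [ 0.42   -0.1026  0.066 ]
bs R [ 0.5107 -0.1004  0.066 ]
rim L [0.4174 0.0219 0.022 ]
rim L2 [ 0.4187 -0.0894  0.022 ]
rim R [0.509  0.0227 0.022 ]
rim R2 [ 0.5113 -0.0686  0.022 ]
p3 L [ 0.4262 -0.0344  0.06  ]
p3 R [ 0.5009 -0.0339  0.06  ]
p2L [ 0.4259 -0.0422  0.06  ]
p1L [ 0.4255 -0.0513  0.06  ]
p1 low L [ 0.4263 -0.06    0.06  ]
t 26.625 now [ 0.4695 -0.0789  0.2066] axis [ 0.0146 -0.0007 -0.9999] q [-0.4461 -0.3009 -0.3285  1.5297  0.0057  1.1124] w 0.5532386579792394 F [ 0.0098  0.6332 -0.323 ]
tcp [ 0.471  -0.012   0.0813] d [ 0.0015  0.0669 -0.1253] rv [0.0369 0.8359 0.2953]
```

>>> {"method": "step_arm", "body": {"rows": [[[-0.001,0.033,-0.02,0,0.8,0.4,0.55],[-0.001,0.033,-0.03,0,0,0,0.55],[0,0,-0.035,0,0,0,0.55],[0,0,-0.035,0,0,0,0.55],[0,0,0,0,0,0,0.55]]]}}

```text
time: 27.25
tool_pos: [0.4674, -0.0074, 0.0843]
tcp_rot: [3.139, 0.001, 1.596]
force: [-0.2, -0.1, 0.2]
gripper_width: 0.547
```

```bash
python3 go.py .466 -.013 .051 0 91
```

```text
t 27.25 now [ 0.4674 -0.0074  0.0843] axis [ 0.0023 -0.0012 -1.    ] q [-0.2965 -0.2902 -0.5419  1.3166 -0.0005  1.2491] w 0.5467116774635 F [-0.1569 -0.1431  0.1558]
tcp [ 0.466  -0.013   0.0323] d [-0.0014 -0.0056 -0.052 ] rv [ 0.0696  0.1317 -0.4464]
```

>>> {"method": "step_arm", "body": {"rows": [[[-0.001,-0.004,-0.03,0,0,-0.4,0.55],[0,-0.001,-0.02,0,0,0,0.55],[0,0,-0.006,0,0,0,0.55],[0,-0.008,0,0,0,0,0.55],[0,-0.008,0,0,0,0,0.55]]]}}

```text
time: 27.88
tool_pos: [0.4707, -0.0291, 0.0351]
tcp_rot: [3.131, 0.004, 1.592]
force: [0.3, 0.5, -0.4]
gripper_width: 0.554
```

>>> {"method": "step_arm", "body": {"rows": [[[-0.003,-0.005,-0.004,0.3,0,-0.2,0.55],[0,-0.006,-0.002,0,0,0,0.55],[0,-0.006,0,0,0,0,0.55],[0,-0.005,0,0,0,0,0.55]]]}}

```text
time: 28.38
tool_pos: [0.4684, -0.0538, 0.0302]
tcp_rot: [3.129, -0.001, 1.587]
force: [0.7, -0.4, -0.5]
gripper_width: 0.549
```

>>> {"method": "step_arm", "body": {"rows": [[[-0.001,-0.003,0,0.5,0,0,0.55],[0,-0.003,0,0,0,0,0.55],[0,-0.002,0,0,0,0,0.55]]]}}

```text
time: 28.75
tool_pos: [0.4672, -0.0624, 0.0301]
tcp_rot: [3.129, -0.01, 1.587]
force: [0.0, 0.9, -0.2]
gripper_width: 0.547
```

```bash
python3 look.py w8.png plate_1; python3 go.py .466 -.062 .049 0 91
python3 -c "
from h import *
c=arm.read_camera('scene');save(c,'s8.png',(235,140,335,265),6)"
```

```text
28.75 [ 0.467 -0.062  0.03 ] [179.265  -0.597  90.921] [-0.421 -0.248 -0.607  1.204  0.015  1.134] 0.5474629720145954 [ 0.046  0.934 -0.163]
[[1.0, 0.011, 0.017, 0.465], [0.016, -0.953, -0.303, 0.016], [0.013, 0.303, -0.953, 0.173], [0.0, 0.0, 0.0, 1.0]] 336.6628002262049
plate_1 0.94 [ 54.7 234.9] [ 0.361 -0.065  0.004]
plate_1 0.68 [251.8 256.6] [ 0.469 -0.077  0.004]
t 28.85 now [ 0.4672 -0.0624  0.0301] axis [ 0.0126  0.0105 -0.9999] q [-0.4212 -0.2475 -0.607   1.2041  0.0148  1.1337] w 0.548658744660022 F [ 0.013   0.6586 -0.8393]
tcp [ 0.466  -0.062   0.0303] d [-0.0012  0.0004  0.0002] rv [-0.6042  0.7235  0.0901]
```

View pics/w8.png

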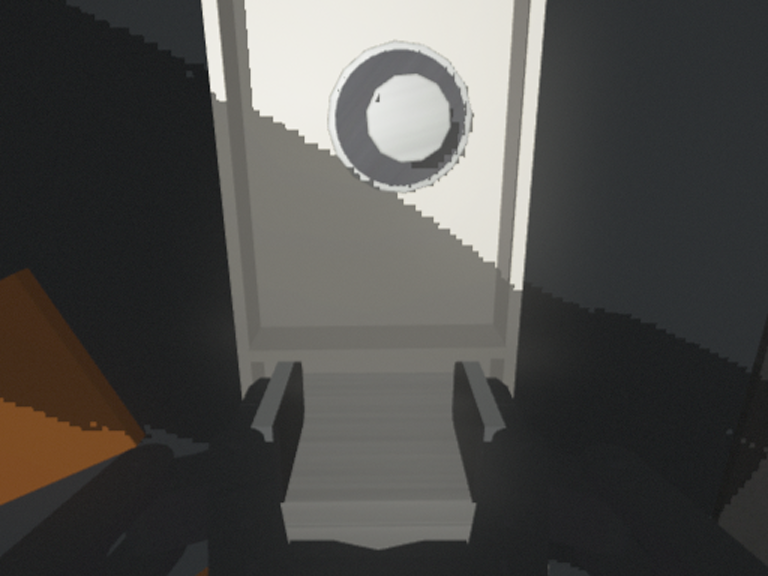

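Ten pictures: the plates stand nearly upright between the fingers (front-plate top at row ~500, tops to 540). No contact force yet, so I press gently until closed.

>>> {"method": "step_arm", "body": {"rows": [[[0,-0.002,0,-0.6,0.7,0,0.55],[0,-0.002,0,0,0,0,0.55],[0,-0.002,0,0,0,0,0.55]]]}}

```text
time: 29.28
tool_pos: [0.4669, -0.064, 0.03]
tcp_rot: [-3.141, -0.008, 1.591]
force: [0.5, 13.4, 4.5]
gripper_width: 0.548
```

```bash
python3 - <<'E'
from h import *
c=dict(fx=336.66,fy=336.66,cx=256,cy=192,T=[[1,0.011,0.017,0.465],[0.016,-.953,-.303,.016],[.013,.303,-.953,.173],[0,0,0,1]])
for n,p,z in[("div near",(380,348),.024),("top front",(380,502),.068),("top mid",(380,518),.068),("top back",(380,545),.068)]: print(n,atz(c,np.array(p)/1.5,z).round(4))
E
python3 go.py .466 -.068 .049 0 91
```

```text
div near [ 0.4667 -0.0516  0.024 ]
top front [ 0.4667 -0.074   0.068 ]
top mid [ 0.4668 -0.079   0.068 ]
top back [ 0.4669 -0.0876  0.068 ]
t 29.275 now [ 0.4669 -0.064   0.03  ] axis [-0.001   0.0077 -1.    ] q [-0.4193 -0.2289 -0.5913  1.2125  0.0066  1.1317] w 0.5484901613954062 F [ 0.4632 13.4095  4.4641]
tcp [ 0.466  -0.068   0.0303] d [-0.0009 -0.004   0.0003] rv [-0.4421 -0.0587 -0.138 ]
```

>>> {"method": "step_arm", "body": {"rows": [[[0,-0.002,0,-0.4,0,0,0.55],[0,-0.002,0,0,0,0,0.55]]]}}

```text
time: 29.52
tool_pos: [0.4668, -0.0641, 0.03]
tcp_rot: [-3.14, -0.008, 1.594]
force: [0.8, 11.8, 4.7]
gripper_width: 0.552
```

```bash
python3 go.py .466 -.068 .049 0 91
```

```text
t 29.525 now [ 0.4668 -0.0641  0.03  ] axis [-0.0018  0.0078 -1.    ] q [-0.4194 -0.2283 -0.5908  1.213   0.0064  1.128 ] w 0.5522825437071333 F [ 0.7608 11.8021  4.7098]
tcp [ 0.466  -0.068   0.0303] d [-0.0008 -0.0039  0.0003] rv [-0.4449 -0.1001 -0.3401]
```

>>> {"method": "step_arm", "body": {"rows": [[[0,-0.004,0,-0.4,0,-0.4,0.55],[0,-0.003,0,0,0,0,0.55],[0,0.002,0,0,0,0,0.55],[0,0.004,0,0,0,0,0.55],[0,0.008,0,0,0,0,0.55],[0,0.012,0.01,0,0,0,0.55],[0,0.015,0.05,0,0,0,0.55],[0,0,0.06,0,0,0,0.55],[0,-0.03,0.05,0,0,0,0.55],[0,-0.04,0.02,0,0,0,0.55]]]}}

```text
time: 30.78
tool_pos: [0.4644, -0.0873, 0.227]
tcp_rot: [-3.138, -0.013, 1.599]
force: [0.8, -0.0, -0.2]
gripper_width: 0.55
```

```bash
python3 look.py w9.png plate_1 cover_1 barb_1 bracket_1 tray
python3 - <<'E'
from h import *
a=cv2.imread("pics/w9.png")[0:330,230:560]
c=arm.read_camera("scene");b=cv2.resize(c["image"][:,:,::-1][140:262,240:310],None,fx=4,fy=4,interpolation=cv2.INTER_CUBIC)
t=arm.read_camera("top");
for q in("bracket_1","cover_1","barb_1","plate_1","flask","bottle","beaker"):
    for r in arm.pinpoint("top",q):
        if r["p"]>.3: print(q,round(r["p"],2),atz(t,r["point"],.004).round(3))
H=488;A=cv2.resize(a,(H,H));cv2.imwrite("pics/m9.png",np.hstack([A,cv2.resize(b,(280,H))]))
E
```

```text
30.775 [ 0.464 -0.087  0.227] [-179.779   -0.721   91.618] [-0.47  -0.278 -0.272  1.586  0.009  1.073] 0.5502938016914131 [ 0.801 -0.011 -0.219]
[[1.0, 0.028, 0.005, 0.464], [0.028, -0.953, -0.301, -0.009], [-0.004, 0.301, -0.954, 0.37], [0.0, 0.0, 0.0, 1.0]] 336.6628002262049
plate_1 0.83 [254.7 151.9] [ 0.468 -0.081  0.004]
plate_1 0.81 [258.5 166.4] [ 0.472 -0.098  0.004]
plate_1 0.79 [238.2 227.1] [ 0.451 -0.172  0.004]
plate_1 0.74 [156.3 133.2] [ 0.36  -0.064  0.004]
plate_1 0.59 [252.4 155.8] [ 0.465 -0.086  0.004]
cover_1 0.83 [263.4  55. ] [0.473 0.018 0.004]
barb_1 0.78 [398.6 255. ] [ 0.646 -0.203  0.004]
bracket_1 0.21 [255.   51.1] [0.465 0.022 0.004]
bracket_1 0.66 [0.469 0.123 0.004]
bracket_1 0.52 [0.664 0.213 0.004]
cover_1 0.77 [0.654 0.114 0.004]
barb_1 0.38 [0.471 0.083 0.004]
flask 0.56 [0.424 0.363 0.004]
flask 0.5 [0.471 0.074 0.004]
bottle 0.74 [ 0.464 -0.344  0.004]
beaker 0.85 [ 0.576 -0.392  0.004]
```

View pics/m9.png

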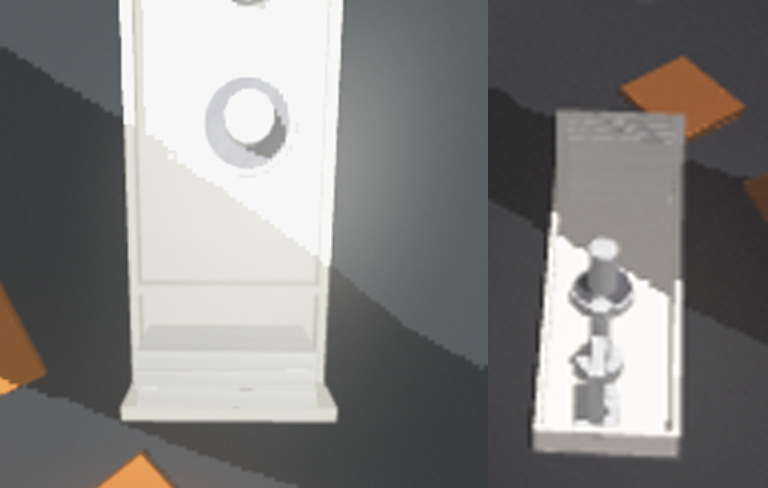

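Eleven pictures: the cover, barb and bracket stand in a row in the tray. The plates stand upright by the backstop. One enlarged check of the plate tops to see whether they are closed up.

```bash
python3 - <<'E'
from h import *
c=arm.read_camera("wrist")
for y in(-.0735,-.0815,-.0895,-.0975,-.1015): print(y,np.round(proj(c,(.467,y,.068)),1),np.round(proj(c,(.467,y,.066)),1))
im=c["image"][:,:,::-1][130:200,200:310]
g=cv2.cvtColor(c["image"],cv2.COLOR_RGB2GRAY);print(g[140:195,240:270].mean(1).round().astype(int).tolist())
im=cv2.convertScaleAbs(cv2.resize(im,None,fx=7,fy=7,interpolation=cv2.INTER_NEAREST).astype(int)-120,alpha=2) if 0 else cv2.resize(im,None,fx=7,fy=7,interpolation=cv2.INTER_NEAREST)
im=np.clip((im.astype(float)-130)*2,0,255).astype(np.uint8)
cv2.imwrite("pics/z9.png",im)
E
```

```text
-0.0735 [256.6 158.8] [256.6 158.3]
-0.0815 [256.4 167.4] [256.3 166.9]
-0.0895 [256.1 175.9] [256.1 175.4]
-0.0975 [255.8 184.3] [255.8 183.7]
-0.1015 [255.7 188.5] [255.7 187.8]
[219, 219, 219, 219, 219, 219, 219, 213, 203, 198, 199, 198, 197, 197, 196, 197, 197, 196, 195, 194, 211, 218, 216, 214, 213, 212, 210, 213, 204, 213, 216, 214, 212, 211, 210, 209, 212, 214, 216, 215, 212, 211, 209, 207, 211, 207, 211, 214, 214, 214, 214, 179, 113, 77, 77]
```

View pics/z9.png

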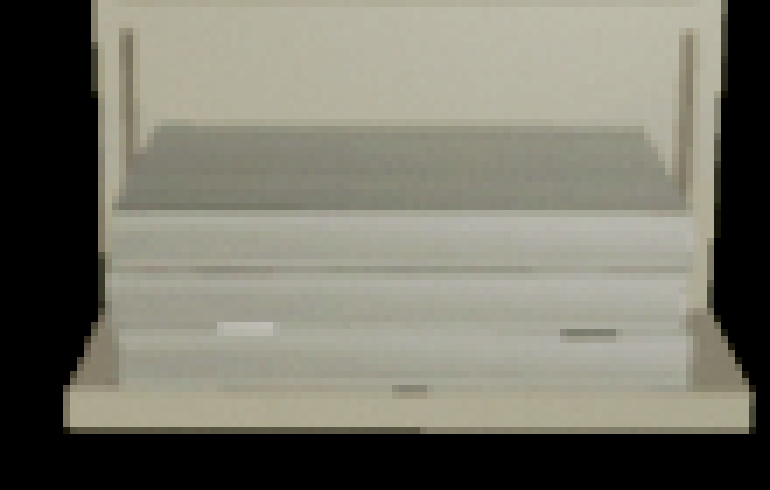

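Twelve pictures: the three plate tops sit at rows 160, 168 and 177 to 185, each 8 mm, touching each other and the backstop, with square edges. Handing in.

```bash
python3 -c "
from cell import arm
print(arm.hand_in(), arm.get_obs()['time'])"
```

```text
the job is handed in; nothing more can be done
the job is handed in; nothing more can be done
```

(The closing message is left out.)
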